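Seat a microscope objective in the V-block of a test bench

TASK

Take the microscope objective from its cradle and lay it in the V-block of the small test bench, nose towards the stop plate. Then push it gently along the groove, under the sprung roller, until its shoulder meets the rubber-faced stop ring, wherever the last user has set that. Press it onto the ring with about 8 N for half a second to bed it in, and leave it lying square in the V, still bearing on the ring.

Things in the scene. Friction and masses are not known exactly. Their poses are not given: they have to be found in the camera images.
- objective: Satin steel microscope objective, about 0.22 kg, lying level in the cradle. Origin on its optical axis at mid-barrel; x along that axis towards the nose, z up at the start. Barrel 34 mm diameter from x = -33 to 33 mm (dark knurled collar round the middle, flush); its front 7 mm are bevelled to 27 mm diameter. Nose 18 mm diameter at its root, 12 mm at the tip, x = 44 mm.
- shoulder (a point): Point on the objective's optical axis in the plane of its flat front shoulder, where the bevel ends and the nose begins, 33 mm ahead of the objective's origin. Axes as the objective's.
- mount_end (a point): Centre of the flat tail end of the objective's brass mount thread (25 mm diameter, 6 mm long behind the barrel), on the optical axis 39 mm behind the objective's origin. Axes as the objective's.
- cradle: Fixed grey plastic cradle, 62 x 58 mm, to one side of the bench. Origin: centre of its underside; x along its groove. Two cheeks, 7 mm thick, 52 mm wide, 26 mm high and 41 mm apart, with 90 degree V notches, carry the objective with its axis 34 mm above the worktop (8 mm above the cheeks). Between the cheeks there is nothing above 7 mm.
- bench: Fixed grey test bench, 190 x 96 mm. Origin on the worktop under its V-block; x along the groove towards the stop plate and the black camera, z up. Steel V-block from x = -89 to 23 mm, 54 mm wide, top at 36 mm. Bridge across it: posts at x = -10 to 6 mm, y = 31 to 43 mm either side, crossbar underside 84 mm up, knob on top to 117 mm.
- vee_mouth (a point): Near, open end of the V-block's 90 degree groove (open at the top too), at x = -89 mm of the bench, on the axis of a barrel lying on both flanks: 44 mm above the worktop, 8 mm above the block's top. Axes as the bench's.
- roller: Sprung roller under the bridge, 12 mm diameter, 11 mm wide. Origin: its centre, 32 mm in front of stop_face. It hangs 2.5 mm into the barrel's way; the pushed barrel's bevel lifts it, and it then holds the barrel down with about 4 N. Getting under it takes up to 5 N, sliding on 1 to 3 N, a little more the harder it is pushed. An objective laid down with its shoulder 53 to 66 mm short of stop_face comes down clear of it.
- stop_plate: Fixed upright grey plate, 12 mm thick, 72 mm wide, which carries the back stop: a steel ring with a rubber face, 30 mm outside and 22 mm inside diameter, on the seated axis. The last user screwed it out to stand 3 to 23 mm proud of the plate's near face; how far is not measured. It gives 1 mm per 6 N; 6 to 10 N bed the shoulder in, over 11 N is too hard. Origin on the seated axis at the plate's far face; axes as the bench's.
- stop_face (a point): Centre of the stop plate's near face (not of the ring, which stands 3 to 23 mm nearer), on the axis of a seated barrel, 44 mm above the worktop; axes as the bench's (x onward through the plate). The objective is home when its shoulder bears on the ring's rubber face, its nose inside the ring.
- cup: Bystander: specimen cup with white lid, 60 mm diameter, 70 mm high, on the other side of the bench from the cradle. Origin: centre of its underside.
- oil_bottle: Bystander: small bottle with black cap, 27 mm diameter, 58 mm high. Origin: centre of its underside.
- vial: Bystander: green vial with white cap, 35 mm diameter, 80 mm high. Origin: centre of its underside.
- marker: Bystander: marker pen with red cap, 135 mm long, lying between the robot and the bench. Origin: middle of its underside.
Mind the look-alikes: they are no part of the job. Leave any blue or turquoise look-alike of the objective alone.

How it is judged:
By the outcome, as a careful person would: the job done as asked, in the order asked, and still so for the second after the job is handed in, with the robot touching nothing.
It also fails if it takes over 61 s, if anything falls off the work surface, if the arm or the gripper's body presses on something with over 40 N, if the wrist force passes 120 N, or if a joint passes its speed limit or range.

ROBOT

A 7-joint arm with a two-finger parallel gripper is mounted at the origin on a cart in front of the work surface, level with it; the furniture and walls round the work are solid. World frame = base frame: x ahead of the robot, y to its left, z up, the work surface at z = 0. Lengths are in m, angles in rad, forces in N, time in s.
With the tool pointing down it reaches from about 0.4 to 0.75 m from the base axis. Payload 19.5 kg.
Tool frame: the origin (TCP) lies at the very end of the fingers, on their centre line; the grasp point (between the pads) lies bot.pinch_z behind it (bot.pinch_z is the distance from the TCP to the grasp point, in m); z points along the fingers, y is the direction in which the jaws open and shut (so a half turn about z gives the same grasp; the last joint's range is limited). The gripper opens to 85 mm and grips with 20 to 120 N. Pads are 22 mm wide; open, the fingers measure 114 mm over their backs; the gripper's body (76 mm by 85 mm) begins 54 mm behind the grasp point. The pads swing forward as they close: fully open they stand 13 mm farther back than shut.
Start: joints at [1.249, 0.707, -0.028, 1.485, 0.022, 0.951, -0.075], TCP at [0.159, -0.553, 0.231] pointing down, gripper open.
Joint ranges: [-2.71, 2.71], [-0.32, 2.16], [-1.57, 1.52], [0, 2.45], [-1.46, 4.6], [0, 2.02], [-2.83, 2.83]. Speed limits (rad/s): [1.89, 1.89, 2.57, 2.57, 3.01, 3.01, 3.01].

INTERFACE

Orientations are given as a unit quaternion [w, x, y, z].
In Python, from workcell import readout, vision, job, bot gives the robot as it stands. The module is installed in compiled form; this text tells all that it offers.
- The arm moves only by the tool arm_command, never from a script. Its argument "motion" is a list that holds one entry, the list of rows, each a list of 5 numbers: the shift along the tool's x, y, z in cm, then the turn about the tool's z in rad, then the closure, from 0 (fully open) to 1 (shut). A call has exactly 10 rows; each row shifts and turns the commanded pose from where the row before left it, along the tool's axes as they then stand; what a row does not reach is not made up. A row lasts 1/10 s, in which the tool goes at most 50 mm and 8.59 degrees, less where a joint would pass 70% of its speed; a pose out of reach is approached as far as the arm can. A call is refused whole if a number of a shift passes 5 or a number of a turn 0.15, either way. A call with a gripper value outside its range is refused whole. The fingers move at their own pace and stop on an object; "force" is the grip in N (left out, the last holds). Time passes only in rows, so rows that do not move let the fingers close, or fill a call up. It gives the time, the measured TCP pose, the force and the opening at its end, in the units of the state.
- readout.read_state(): the state, without advancing time (a new reading comes with each control period).
- vision.get_image(name): name is "side" or "top" or "wrist"; returns a dict with "pixels" (384x512x3 uint8, red, green, blue), "fx", "fy", "cx", "cy" (pixels), "extrinsics" (4x4, takes a point from world to camera coordinates); the wrist camera has in their place "T_tool_cam" (4x4, takes a point from camera to tool coordinates, whose origin is the TCP and whose axes are the flange's). Camera axes: x right, y up, looking along -z (the intrinsics and any distortion apply to the point x, -y, -z); pixel columns grow to the right and rows downward; lengths in m; the calibration is good to about 2 mm. The wrist camera is an equidistant fisheye: a pixel r from the principal point sees the ray r / f radians off the axis. A picture is of the moment at which its call begins: read the wrist's pose just before it. There is no depth.
- job.close_job(): hands the job in, once; it reports no verdict.
The state is a dict: "clock": time; "q": joint angles; "qvel": joint speeds; "tau": joint torques, N m; "ee_pos": TCP position; "tcp_rot": TCP orientation; "contact_force": force on the tool from outside, world axes, zero at the start; "moment": the same for the moment, N m; "grip_width": finger opening in m.
Only numpy, scipy, OpenCV 4.12 (cv2) and the standard library are available. Lean on these libraries where they do the work, as an engineer would, in place of code of your own. Each camera call takes 0.05 s, during which the arm holds its last target. There are 200 camera calls.

## Working session

There is one attempt and no reset: what is moved stays moved. The work goes in short steps, Python scripts to look and compute and a tool call to move; the robot and the scene stay as the last step left them, time stands still between calls to the robot, and variables do not carry over. Pictures are saved under pics/ and viewed, about 8 in all and at most 12, crops included, and the job is handed in when it is done.

Besides the shell and the picture viewer there is one more tool, called after "Call:" by a JSON object that holds its "method" and its "body", one argument or row to a line. arm_command: Moves the arm, as the interface text tells. Its arguments: {"type":"object","properties":{"motion":{"type":"array"},"force":{"type":"number"}},"required":["motion"]}

```bash
mkdir -p pics; python3 - <<'E'
from workcell import readout, vision, job, bot
import cv2,pickle,numpy as np
s=readout.read_state();print(s, bot.pinch_z)
d={}
for n in("side","top"):
    im=vision.get_image(n);d[n]=im
    print(n,im["fx"],im["fy"],im["cx"],im["cy"],[k for k in im]);print(np.round(im["extrinsics"],4))
pickle.dump(d,open("im0.pkl","wb"))
for n in d: cv2.imwrite(f"pics/{n}0.png",cv2.resize(d[n]["pixels"][:,:,::-1],(800,600),interpolation=cv2.INTER_CUBIC))
E
```

```text
{'clock': 0.0, 'q': array([ 1.24931711,  0.70709987, -0.02764731,  1.48499526,  0.02202089,
        0.95089472, -0.0755039 ]), 'qvel': array([ 0.00131964,  0.00135929,  0.00083258,  0.00042793,  0.00213173,
        0.00046688, -0.00044981]), 'tau': array([ 1.59935727e-03, -8.83198857e+01,  1.23489462e+00, -2.36163944e+01,
        1.68891298e-02,  6.49758629e-03, -5.59350633e-05]), 'ee_pos': array([ 0.15871838, -0.55238751,  0.23082987]), 'tcp_rot': array([-5.39241552e-04,  9.90229061e-01,  1.39449300e-01, -9.23208695e-05]), 'contact_force': array([-0.80690533, -0.65286435, -0.29207523]), 'moment': array([-0.00134588, -0.04152324,  0.01256595]), 'grip_width': 0.08540394264664616} 0.0187
side 492.3890433667621 492.3890433667621 257.2235805567025 194.32855222337352 ['pixels', 'fx', 'fy', 'cx', 'cy', 'extrinsics']
[[ 0.8683 -0.4959 -0.0105 -0.3497]
 [ 0.3064  0.5196  0.7976 -0.2753]
 [-0.39   -0.6958  0.6031 -1.3964]
 [ 0.      0.      0.      1.    ]]
top 362.37565280902453 362.37565280902453 261.05254467164207 191.74223410327878 ['pixels', 'fx', 'fy', 'cx', 'cy', 'extrinsics']
[[-0.0078 -0.9999  0.0154  0.12  ]
 [ 0.999  -0.0071  0.0439 -0.4992]
 [-0.0438  0.0157  0.9989 -1.1802]
 [ 0.      0.      0.      1.    ]]
```

View pics/top0.png

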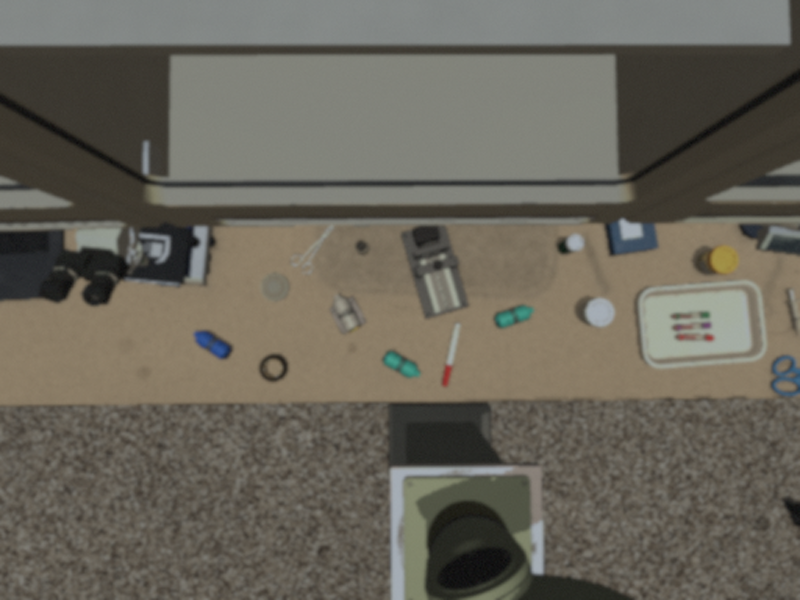

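View pics/side0.png

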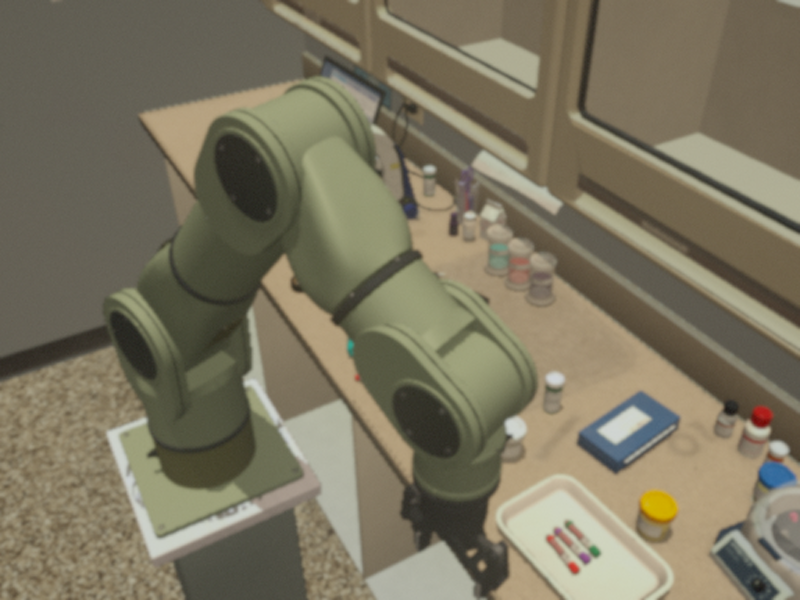

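The top view shows the bench at about (435,270), the cradle with the objective at (346,314), the turquoise look-alikes at (402,363) and (513,316), and the marker at (452,355), all in 800-px coordinates. The arm blocks the side view. Next I'll zoom in on the top view.

```bash
cat >h.py <<'E'
import numpy as np,cv2
from scipy.spatial.transform import Rotation as R
def ray(im,u,v):
    """pinhole world ray"""
    E=im["extrinsics"];d=np.array([(u-im["cx"])/im["fx"],-(v-im["cy"])/im["fy"],-1.])
    return -E[:3,:3].T@E[:3,3],E[:3,:3].T@d
def onz(o,d,z): return o+d*(z-o[2])/d[2]
def top(im,u,v,z): return onz(*ray(im,u,v),z)
def tool(s):
    T=np.eye(4);q=s["tcp_rot"];T[:3,:3]=R.from_quat([q[1],q[2],q[3],q[0]]).as_matrix();T[:3,3]=s["ee_pos"];return T
def wproj(im,T,P):
    """world points -> fisheye pixels"""
    W=T@im["T_tool_cam"];p=(np.atleast_2d(P)-W[:3,3])@W[:3,:3]
    p=p*[1,-1,-1];th=np.arctan2(np.hypot(p[:,0],p[:,1]),p[:,2]);ph=np.arctan2(p[:,1],p[:,0])
    return np.c_[im["cx"]+im["fx"]*th*np.cos(ph),im["cy"]+im["fy"]*th*np.sin(ph)]
def wray(im,T,u,v):
    a=(u-im["cx"])/im["fx"];b=(v-im["cy"])/im["fy"];th=np.hypot(a,b);k=np.sin(th)/max(th,1e-9)
    W=T@im["T_tool_cam"];return W[:3,3],W[:3,:3]@np.array([a*k,-b*k,-np.cos(th)])
def wz(im,T,u,v,z): return onz(*wray(im,T,u,v),z)
E
python3 - <<'E'
import pickle,cv2;from h import *
d=pickle.load(open("im0.pkl","rb"))["top"]
for n,u,v,z in[("cradle",346,314,.034),("bench near",444,314,.036),("bench far",427,232,.08)]:
    print(n,top(d,u/1.5625,v/1.5625,z))
c=d["pixels"][140:250,200:325,::-1];cv2.imwrite("pics/top1.png",cv2.resize(c,None,fx=6,fy=5.4,interpolation=cv2.INTER_CUBIC) if 0 else cv2.resize(c,None,fx=5.4,fy=5.4,interpolation=cv2.INTER_CUBIC))
E
```

```text
cradle [0.47030864 0.24403953 0.034     ]
bench near [0.46876286 0.04269063 0.036     ]
bench far [0.63136685 0.07831985 0.08      ]
```

View pics/top1.png

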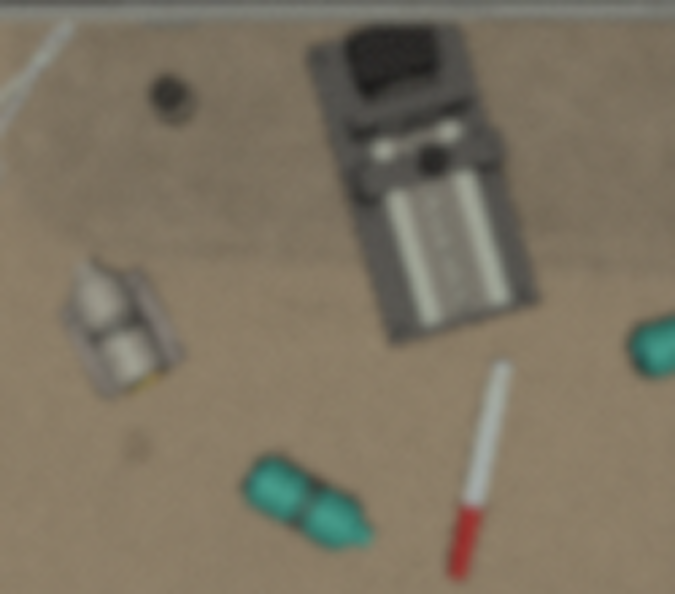

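The crop shows the objective's nose tip at (85,263) and its brass tail at (148,385), so its heading is about 0.48 rad. The bench heads about 0.26 rad, with its mouth near (465,320). I'm moving the arm over there in an arc.

Call:
{"method": "arm_command", "body": {
  "motion": [
    [[3.6,-2.1,0,0,0],[3.6,-2.1,0,0,0],[3.6,-2.1,0,0,0],[3.6,-2.1,0,0,0],[3.6,-2.1,0,0,0],[3.6,-2.1,0,0,0],[3.6,-2.1,0,0,0],[3.6,-2.1,0,0,0],[3.6,-2.1,0,0,0],[3.6,-2.1,0,0,0]]
  ]
}}

```text
clock: 1.1
ee_pos: [0.4477, -0.2499, 0.2312]
tcp_rot: [-0.0, 0.99, 0.139, -0.0]
contact_force: [1.0, 0.2, 0.5]
grip_width: 0.0854
```

Call:
{"method": "arm_command", "body": {
  "motion": [
    [[1,-4.4,0,0,0],[1,-4.4,0,0,0],[1,-4.4,0,0,0],[1,-4.4,0,0,0],[1,-4.4,0,0,0],[1,-4.4,0,0,0],[1,-4.4,0,0,0],[1,-4.4,0,0,0],[1,-4.4,0,0,0],[0,0,0,0,0]]
  ]
}}

```text
clock: 2.1
ee_pos: [0.4228, 0.1598, 0.2309]
tcp_rot: [-0.001, 0.99, 0.143, -0.0]
contact_force: [1.0, -0.8, -0.4]
grip_width: 0.0852
```

```bash
cat >>h.py <<'E'
def snap(name):
    import pickle
    from workcell import readout,vision
    s=readout.read_state();T=tool(s);im=vision.get_image("wrist")
    pickle.dump((T,im),open(name+".pkl","wb"))
    print(s["clock"],np.round(s["ee_pos"],4),"yaw",np.arctan2(T[1,0],T[0,0]),"F",np.round(s["contact_force"],2),"M",np.round(s["moment"],3),"g",s["grip_width"])
    return s,T,im
E
python3 - <<'E'
from h import *
s,T,im=snap("w1");print(im["fx"],im["fy"],im["cx"],im["cy"]);print(np.round(im["T_tool_cam"],4))
cv2.imwrite("pics/w1.png",cv2.resize(im["pixels"][:,:,::-1],(800,600),interpolation=cv2.INTER_CUBIC))
E
```

```text
2.1 [0.4228 0.1598 0.2309] yaw 0.2876679680010094 F [ 0.99 -0.82 -0.38] M [-0.058  0.012  0.019] g 0.08524956800447687
297.3186396354542 297.3186396354542 252.75383737406978 189.715182164224
[[ 8.000e-04  9.655e-01  2.602e-01  6.570e-02]
 [ 1.000e+00 -9.000e-04  5.000e-04 -8.000e-04]
 [ 7.000e-04  2.602e-01 -9.655e-01 -1.422e-01]
 [ 0.000e+00  0.000e+00  0.000e+00  1.000e+00]]
```

View pics/w1.png

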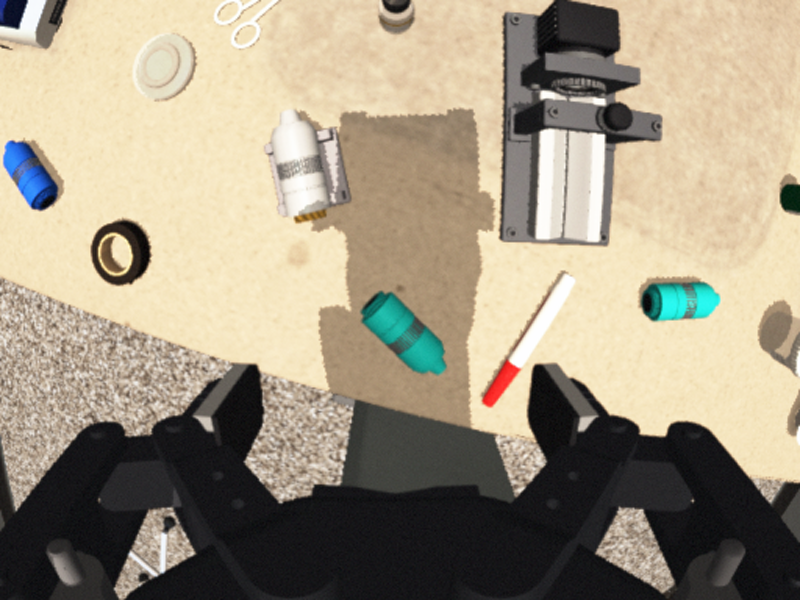

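The wrist view is sharp. The objective runs from the nose tip at (288,113) to the brass tail at (311,218). The V-block's near end is at (570,240), and the ring is visible between the plate and the bridge at (580,85). I'll zoom in for measurement.

```bash
python3 - <<'E'
import pickle;from h import *
T,im=pickle.load(open("w1.pkl","rb"));p=im["pixels"][:,:,::-1]
a=cv2.resize(p[65:147,165:230],None,fx=5,fy=5,interpolation=cv2.INTER_CUBIC)
b=cv2.resize(p[40:160,310:430],None,fx=3.9,fy=3.9,interpolation=cv2.INTER_CUBIC)
H=max(a.shape[0],b.shape[0]);c=np.zeros((H,a.shape[1]+b.shape[1],3),np.uint8);c[:a.shape[0],:a.shape[1]]=a;c[:b.shape[0],a.shape[1]:]=b
print(a.shape,b.shape);cv2.imwrite("pics/w1c.png",c)
E
```

```text
(410, 325, 3) (468, 468, 3)
```

View pics/w1c.png

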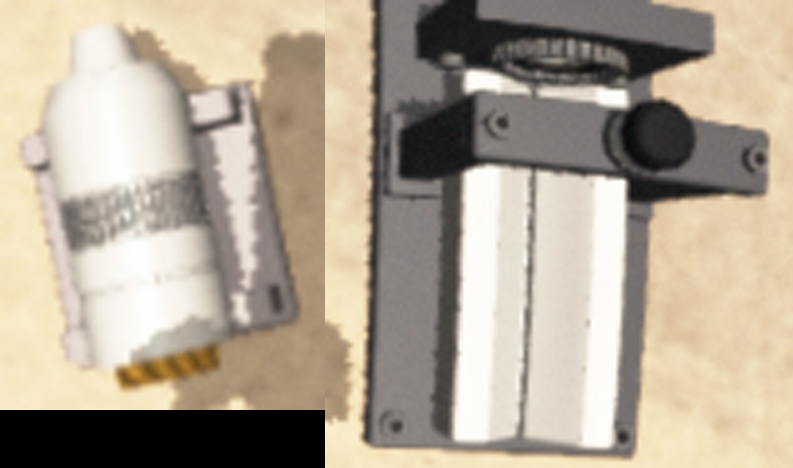

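```bash
python3 - <<'E'
import pickle;from h import *
T,im=pickle.load(open("w1.pkl","rb"))
a=lambda x,y,z:wz(im,T,165+(x+.5)/5-.5,65+(y+.5)/5-.5,z)
b=lambda x,y,z:wz(im,T,310+(x-325+.5)/3.9-.5,40+(y+.5)/3.9-.5,z)
ang=lambda d:np.arctan2(d[1],d[0])
tip,A,B,tail=a(98,30,.034),a(120,130,.034),a(156.5,335,.034),a(170,378,.034)
print("tip",tip,"tail",tail,"len",np.linalg.norm(tip-tail),"yaw",ang(A-B),ang(tip-tail))
print("width",np.linalg.norm(a(50,130,.034)-a(190,130,.034)))
u=(tip-tail)/np.linalg.norm(tip-tail);o=(tip+tail)/2-u*.0025;print("origin",o)
L1,R1,L2,R2=b(452,438,.036),b(615,445,.036),b(463,170,.036),b(632,180,.036)
print("mouth",(L1+R1)/2,"w",np.linalg.norm(L1-R1),np.linalg.norm(L2-R2),"yaw",ang(L2-L1),ang(R2-R1),ang(L1-R1)-np.pi/2)
g1,g2=b(520,437,.0205),b(533,170,.0205);print("grooveline",g1,g2,ang(g2-g1))
print("plate corners lower: ",b(370,440,.0),b(632,455,0))
yaw=(ang(L2-L1)+ang(R2-R1))/2;m=(L1+R1)/2;e=np.array([np.cos(yaw),np.sin(yaw),0]);n=np.array([-e[1],e[0],0])
for nm,q in[("bar front L",b(475,162,.09)),("bar back?",b(475,95,.09)),("ring face top",b(562,55,.059)),("plate top near L",b(420,62,.07)),("knob",b(660,135,.117))]:
    d=q-m;print(nm,"bench x",d@e-.089,"y",d@n)
E
```

```text
tip [0.51040885 0.26879396 0.034     ] tail [0.43664891 0.23046774 0.034     ] len 0.08312296366168959 yaw 0.44919934372147435 0.47921028171674385
width 0.032981058635635926
origin [0.47131048 0.24847816 0.034     ]
mouth [0.47988895 0.0398687  0.036     ] w 0.05491513009359323 0.055941924141793775 yaw 0.27651011356025973 0.26483147569803 0.27941790632167196
grooveline [0.47921403 0.03918151 0.0205    ] [0.56147895 0.06223819 0.0205    ] 0.2732622828083795
plate corners lower:  [0.46154623 0.08110031 0.        ] [ 0.48651199 -0.01187901  0.        ]
bar front L bench x -0.012146138253796887 y 0.04154553232280761
bar back? bench x 0.005081010890745835 y 0.04183903517226828
ring face top bench x 0.02558546469587704 y 0.005737719451748568
plate top near L bench x 0.016285601535809532 y 0.050897381926653586
knob bench x -0.003556505113179606 y 0.0032941828982905592
```

The measurements agree with the given sizes: objective length 83 mm (given 83), barrel width 33 (34), block width 55 (54). The bench yaw is 0.274 with its mouth at (0.480, 0.0395). Next I'll go above the objective and check from near.

Call:
{"method": "arm_command", "body": {
  "motion": [
    [[0,0,0,-0.09,0],[0,0,0,-0.09,0],[1.2,-0.8,1.4,0,0],[1.2,-0.8,1.4,0,0],[1.2,-0.8,1.4,0,0],[1.2,-0.8,1.4,0,0],[1.2,-0.8,1.4,0,0],[1.2,-0.8,1.4,0,0],[1.2,-0.9,1.4,0,0],[0,0,0,0,0]]
  ]
}}

```text
clock: 3.15
ee_pos: [0.4739, 0.2424, 0.1317]
tcp_rot: [0.0, 0.974, 0.228, -0.001]
contact_force: [-1.2, -1.0, 0.4]
grip_width: 0.0855
```

Call:
{"method": "arm_command", "body": {
  "motion": [
    [[0,0,0,0,0.3],[0,0,0,0,0.3],[0,0,0,0,0.3],[0,0,0,0,0.3],[0,0,0,0,0.3],[0,0,0,0,0.3],[0,0,0,0,0.3],[0,0,0,0,0.3],[0,0,0,0,0.3],[0,0,0,0,0.3]]
  ],
  "force": 30
}}

```text
clock: 4.15
ee_pos: [0.4739, 0.2425, 0.1333]
tcp_rot: [-0.0, 0.974, 0.228, -0.0]
contact_force: [-0.6, -0.6, 0.6]
grip_width: 0.0599
```

```bash
python3 - <<'E'
from h import *
s,T,im=snap("w2");p=im["pixels"][:,:,::-1].copy()
o=np.array([.4713,.2485,.034]);e=np.array([np.cos(.475),np.sin(.475),0])
P=wproj(im,T,[o+e*.044,o,o-e*.039]);print(P)
p=cv2.resize(p,(800,600),interpolation=cv2.INTER_CUBIC)
for q in P: cv2.circle(p,tuple(int(x) for x in (q+.5)*1.5625),3,(0,0,255),-1)
cv2.imwrite("pics/w2.png",p)
E
```

```text
4.15 [0.4739 0.2425 0.1333] yaw 0.45981851389001177 F [-0.56 -0.61  0.58] M [-0.031 -0.044 -0.018] g 0.05993476199024279
[[244.99414088 137.82576383]
 [246.0261614  190.16518129]
 [246.9708939  232.8423482 ]]
```

View pics/w2.png

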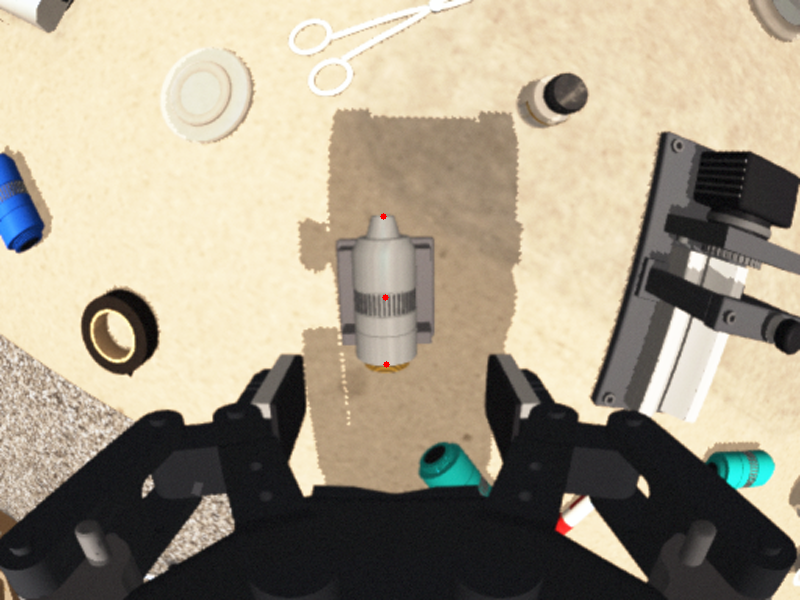

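The projected estimates land on the objective's nose tip (383,215), centre (386,297) and tail (386,364), so the pose is confirmed. I'll descend and grip.

Call:
{"method": "arm_command", "body": {
  "motion": [
    [[0,-0.2,1.3,-0.015,0.3],[0,-0.2,1.3,0,0.3],[0,-0.25,1.3,0,0.3],[0,0,1.3,0,0.3],[0,0,1.3,0,0.3],[0,0,1.3,0,0.3],[0,0,1.3,0,0.3],[0,0,0.9,0,0.3],[0,0,0.5,0,0.3],[0,0,0,0,0.3]]
  ]
}}

```text
clock: 5.2
ee_pos: [0.4708, 0.2482, 0.0278]
tcp_rot: [0.0, 0.972, 0.235, -0.0]
contact_force: [-0.2, -0.1, 0.2]
grip_width: 0.0597
```

```bash
python3 - <<'E'
from h import *
from workcell import readout
s=readout.read_state();print(s["ee_pos"],s["contact_force"],s["grip_width"])
E
```

```text
[0.47080248 0.24815121 0.02781703] [-0.24771714 -0.05064674  0.23582922] 0.059683871476248436
```

Call:
{"method": "arm_command", "body": {
  "motion": [
    [[0,0,0,0,0.4],[0,0,0,0,0.5],[0,0,0,0,0.6],[0,0,0,0,0.7],[0,0,0,0,0.8],[0,0,0,0,0.9],[0,0,0,0,1],[0,0,0,0,1],[0,0,0,0,1],[0,0,0,0,1]]
  ],
  "force": 40
}}

```text
clock: 6.2
ee_pos: [0.4715, 0.2478, 0.0287]
tcp_rot: [0.0, 0.972, 0.235, 0.0]
contact_force: [2.6, -4.7, 6.6]
grip_width: 0.0323
```

Call:
{"method": "arm_command", "body": {
  "motion": [
    [[0,0,0,0,1],[0,0,0,0,1],[0,0,-0.5,0,1],[0,0,-1,0,1],[0,0,-1.5,0,1],[0,0,-2,0,1],[0,0,-2,0,1],[0,0,-1,0,1],[0,0,0,0,1],[0,0,0,0,1]]
  ]
}}

```text
clock: 7.2
ee_pos: [0.4708, 0.2483, 0.1079]
tcp_rot: [-0.0, 0.972, 0.235, -0.0]
contact_force: [0.3, -0.5, -2.7]
grip_width: 0.0326
```

```bash
python3 - <<'E'
from h import *
s,T,im=snap("w3");p=cv2.resize(im["pixels"][:,:,::-1],(800,600),interpolation=cv2.INTER_CUBIC)
cv2.imwrite("pics/w3.png",p)
E
```

```text
7.2 [0.4708 0.2483 0.1079] yaw 0.47496244819529276 F [ 0.29 -0.54 -2.72] M [ 0.015  0.022 -0.001] g 0.032613991135954284
```

View pics/w3.png

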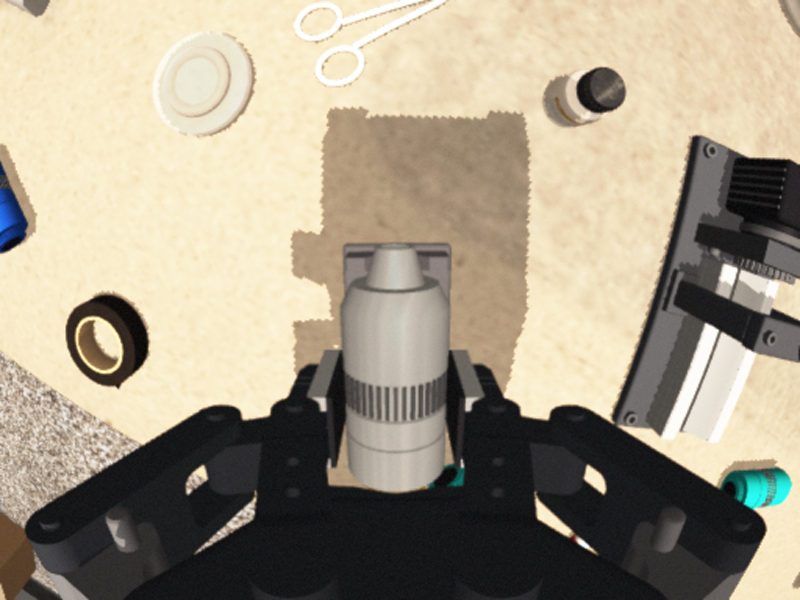

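Objective is held centred between the pads: nose tip at (398,245), knurl edges at (343,395) and (449,395). I'll estimate its height and pitch in the hand.

```bash
python3 - <<'E'
import pickle;from h import *
from scipy.optimize import least_squares
T,im=pickle.load(open("w3.pkl","rb"));I=np.eye(4)
px=lambda x,y:np.array([(x+.5)/1.5625-.5,(y+.5)/1.5625-.5])
# tool frame; model: x0,y0,h(axis height above TCP, z=-h),pitch (nose up +), yaw
def pts(p):
    x0,y0,h,pi,ya=p;e=np.array([np.cos(pi)*np.cos(ya),np.sin(ya),-np.sin(pi)]);o=np.array([x0,y0,-h])
    C=im["T_tool_cam"][:3,3]
    def sil(a,r,s):
        c=o+e*a;w=C-c;w=w-e*(w@e);D=np.linalg.norm(w);w/=D;l=np.cross(e,w);sn=r/D
        return c+r*(w*sn+s*l*np.sqrt(1-sn**2))
    n=np.cross(e,[0,1,0]);n=n if n[2]<0 else -n
    return wproj(im,I,[sil(.005,.017,1),sil(.005,.017,-1),sil(-.025,.017,1),sil(-.025,.017,-1),o+e*.044,o+e*.005+n*.017,o+e*-.033+n*.017])
obs=[px(449,385),px(343,385),px(446,460),px(349,460),px(398,246)]
p=pts([0,0,.0055,0,0]);print(np.round((p+.5)*1.5625-.5,1))
def f(q):
    p=pts(q)
    return np.r_[p[0,0]-obs[0][0],p[1,0]-obs[1][0],p[2,0]-obs[2][0],p[3,0]-obs[3][0],p[4]-obs[4],p[6,1]-px(0,488)[1],p[5,1]-px(0,390)[1]]
r=least_squares(f,[0,0,.0055,0,0],x_scale=[.01,.01,.01,.1,.1],loss="soft_l1");print(np.round(r.x,4),np.round(f(r.x),2))
E
```

```text
[[450.8 371.5]
 [344.7 371.2]
 [446.5 449.9]
 [348.5 449.6]
 [398.1 248. ]
 [398.  392.9]
 [397.6 495.1]]
[ 0.0007 -0.0002  0.0033  0.0482 -0.0006] [ 0.38  1.02 -0.58 -0.16 -0.46 -0.17  0.08  0.09]
```

Grip is nominal: offset 0, axis about 5 mm above the TCP, pitch near 0. I'll carry it over the V, laying-down spot at bench x = -64 mm for the origin.

Call:
{"method": "arm_command", "body": {
  "motion": [
    [[0,0,0,0.1,1],[0,0,0,0.1,1],[-1.15,1.5,0,0,1],[-1.15,2.5,0,0,1],[0,3.3,0,0,1],[0,3.3,0,0,1],[0,3.3,0,0,1],[0,3.0,0,0,1],[0,2.2,0,0,1],[0,1.2,0,0,1]]
  ]
}}

```text
clock: 8.25
ee_pos: [0.5039, 0.0447, 0.1076]
tcp_rot: [0.0, 0.991, 0.136, -0.001]
contact_force: [-0.2, 0.9, -2.7]
grip_width: 0.0323
```

Call:
{"method": "arm_command", "body": {
  "motion": [
    [[0,0,0.5,0,1],[0,0,1,0,1],[0,0,1,0,1],[0,0,0.8,0,1],[0,0,0,0,1],[0,0,0,0,1],[0,0,0,0,1],[0,0,0,0,1],[0,0,0,0,1],[0,0,0,0,1]]
  ]
}}

```text
clock: 9.25
ee_pos: [0.504, 0.0466, 0.0755]
tcp_rot: [-0.0, 0.991, 0.137, 0.0]
contact_force: [1.1, -0.3, -3.2]
grip_width: 0.0323
```

```bash
python3 - <<'E'
from h import *
s,T,im=snap("w4");p=cv2.resize(im["pixels"][:,:,::-1],(800,600),interpolation=cv2.INTER_CUBIC)
M=np.array([.4797,.0395,0]);y=.274;e=np.array([np.cos(y),np.sin(y),0]);n=np.array([-e[1],e[0],0]);z=np.array([0,0,1.])
B=lambda a,b,c:M+e*(a+.089)+n*b+z*c
for q in wproj(im,T,[B(.023,.027,.036),B(.023,-.027,.036),B(-.010,.027,.036),B(-.01,-.027,.036),B(-.089,.027,.036),B(-.089,-.027,.036),B(0.023,0,.020)]): cv2.circle(p,tuple(int(x) for x in (q+.5)*1.5625),3,(0,0,255),-1)
d=s["ee_pos"]-M;print("bench",d@e-.089,d@n)
cv2.imwrite("pics/w4.png",p)
E
```

```text
9.25 [0.504  0.0466 0.0755] yaw 0.2747360581012822 F [ 1.06 -0.29 -3.25] M [-0.028  0.004 -0.036] g 0.03228868947492588
bench -0.06366039117704524 0.00028787185203758744
```

View pics/w4.png

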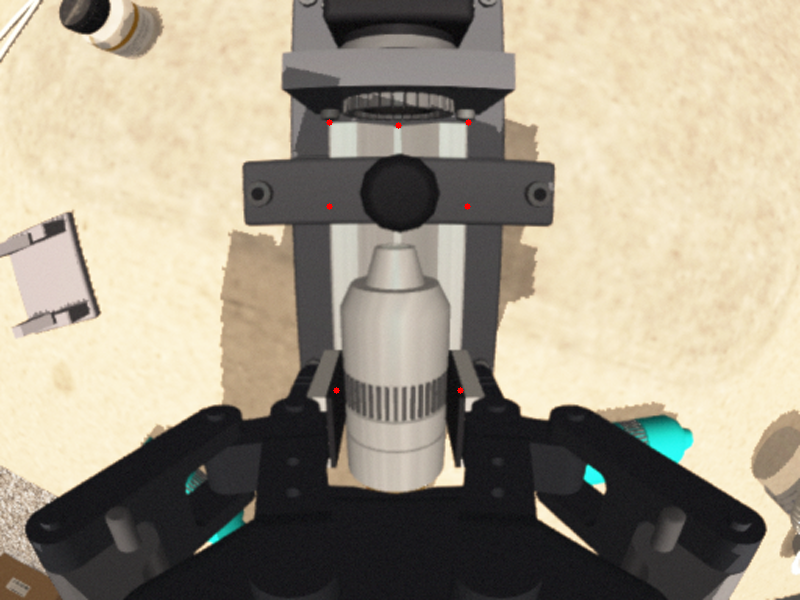

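The projected block corners fall right on the block edges, far end at (330,122) and (468,122). The barrel is centred at 397 over the groove at 398, so I'll lower it.

Call:
{"method": "arm_command", "body": {
  "motion": [
    [[0,0,0.8,0,1],[0,0,0.8,0,1],[0,0,0.7,0,1],[0,0,0.5,0,1],[0,0,0.3,0,1],[0,0,0.2,0,1],[0,0,0.1,0,1],[0,0,0.1,0,1],[0,0,0,0,1],[0,0,0,0,1]]
  ]
}}

```text
clock: 10.3
ee_pos: [0.504, 0.0466, 0.0404]
tcp_rot: [-0.0, 0.991, 0.137, 0.0]
contact_force: [0.2, -0.6, -2.2]
grip_width: 0.0325
```

Call:
{"method": "arm_command", "body": {
  "motion": [
    [[0,0,0.05,0,1],[0,0,0.05,0,1],[0,0,0.05,0,1],[0,0,0,0,1],[0,0,0,0,1],[0,0,0,0,1],[0,0,0,0,1],[0,0,0,0,1],[0,0,0,0,1],[0,0,0,0,1]]
  ]
}}

```text
clock: 11.3
ee_pos: [0.5044, 0.046, 0.039]
tcp_rot: [0.0, 0.991, 0.137, 0.0]
contact_force: [0.7, -5.5, 4.2]
grip_width: 0.0325
```

It has touched down. Now release, then back off along the groove with the jaws straddling the barrel.

Call:
{"method": "arm_command", "body": {
  "motion": [
    [[0,0,0,0,0.5],[0,0,0,0,0.4],[0,0,0,0,0.3],[0,0,0,0,0.3],[0,0,0,0,0.3],[0,0,0,0,0.3],[0,0,0,0,0.3],[0,0,0,0,0.3],[0,0,0,0,0.3],[0,0,-0.1,0,0.3]]
  ],
  "force": 30
}}

```text
clock: 12.3
ee_pos: [0.5039, 0.0466, 0.0398]
tcp_rot: [-0.0, 0.991, 0.137, -0.0]
contact_force: [0.3, 0.0, -0.2]
grip_width: 0.0597
```

Call:
{"method": "arm_command", "body": {
  "motion": [
    [[-0.3,0,0,0,0.3],[-0.6,0,0,0,0.3],[-0.8,0,0,0,0.3],[-0.9,0,0,0,0.3],[-0.9,0,0,0,0.3],[-0.9,0,0,0,0.3],[-0.9,0,0,0,0.3],[-0.6,0,0,0,0.3],[-0.3,0,0,0,0.3],[0,0,0,0,0.3]]
  ]
}}

```text
clock: 13.3
ee_pos: [0.444, 0.0297, 0.0398]
tcp_rot: [-0.0, 0.991, 0.137, -0.0]
contact_force: [-0.3, -0.4, 0.1]
grip_width: 0.0596
```

Call:
{"method": "arm_command", "body": {
  "motion": [
    [[0,0,0,0,0.6],[0,0,0,0,1],[0,0,0,0,1],[0,0,0,0,1],[0,0,0,0,1],[0,0,0,0,1],[0,0,0,0,1],[0,0,0,0,1],[0,0,0,0,1],[0,0,0,0,1]]
  ]
}}

```text
clock: 14.3
ee_pos: [0.4443, 0.0298, 0.0398]
tcp_rot: [-0.0, 0.991, 0.137, -0.0]
contact_force: [0.2, 0.5, -0.1]
grip_width: 0.0002
```

```bash
cat >>h.py <<'E'
M=np.array([.4797,.0395,0]);_y=.274;e=np.array([np.cos(_y),np.sin(_y),0]);n=np.array([-e[1],e[0],0])
def B(a,b,c): return M+e*(a+.089)+n*b+np.array([0,0,c])
def bench(s):
    d=s["ee_pos"]-M;print("bench x,y,z mm",np.round(1000*np.array([d@e-.089,d@n,d[2]]),2),"Fx,Fy,Fz",np.round([s["contact_force"]@e,s["contact_force"]@n,s["contact_force"][2]],2))
E
python3 - <<'E'
from h import *
s,T,im=snap("w5");bench(s);p=cv2.resize(im["pixels"][:,:,::-1],(800,600),interpolation=cv2.INTER_CUBIC)
P=[B(-.020,0,.044),B(-.031,0,.044),B(-.064,0,.044),B(-.103,0,.044)]
for q in wproj(im,T,P): cv2.circle(p,tuple(int(x) for x in (q+.5)*1.5625),3,(0,0,255),-1)
cv2.imwrite("pics/w5.png",p)
E
```

```text
14.3 [0.4443 0.0298 0.0398] yaw 0.27481758195395983 F [ 0.19  0.45 -0.07] M [-0.066  0.042  0.03 ] g 0.00017554011365015755
bench x,y,z mm [-125.75    0.26   39.83] Fx,Fy,Fz [ 0.31  0.39 -0.07]
```

View pics/w5.png

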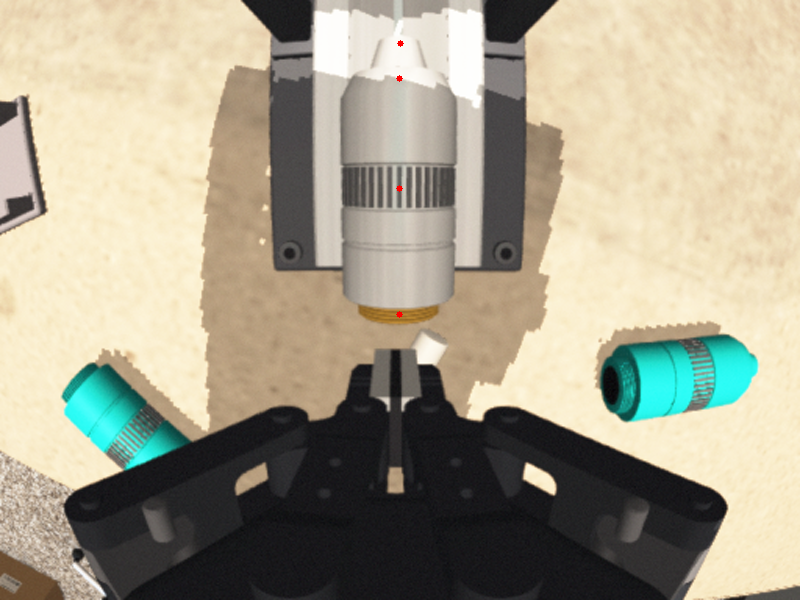

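The objective lies square in the groove. The predicted axis points at (400,43), (399,78), (399,188) and (399,314) sit on the nose tip, shoulder, knurl and tail. Before pushing, I'll estimate the ring position from the earlier picture, overlaying rim circles for proud = 3, 8, 13, 18 and 23 mm.

```bash
python3 - <<'E'
import pickle;from h import *
T,im=pickle.load(open("w4.pkl","rb"));k=8
c=cv2.resize(im["pixels"][28:95,205:303,::-1],None,fx=k,fy=k,interpolation=cv2.INTER_CUBIC)
t=np.linspace(0,2*np.pi,80)
for pr,col in[(3,(0,0,255)),(8,(0,200,0)),(13,(255,0,0)),(18,(0,200,255)),(23,(255,0,255))]:
    for r in(.015,):
        q=wproj(im,T,[B(.030-pr/1000,r*np.cos(a),.044+r*np.sin(a)) for a in t])
        q=((q-[205,28]+.5)*k-.5).astype(int);cv2.polylines(c,[q],True,col,1)
cv2.imwrite("pics/ring.png",c);print(c.shape)
E
```

```text
(536, 784, 3)
```

View pics/ring.png

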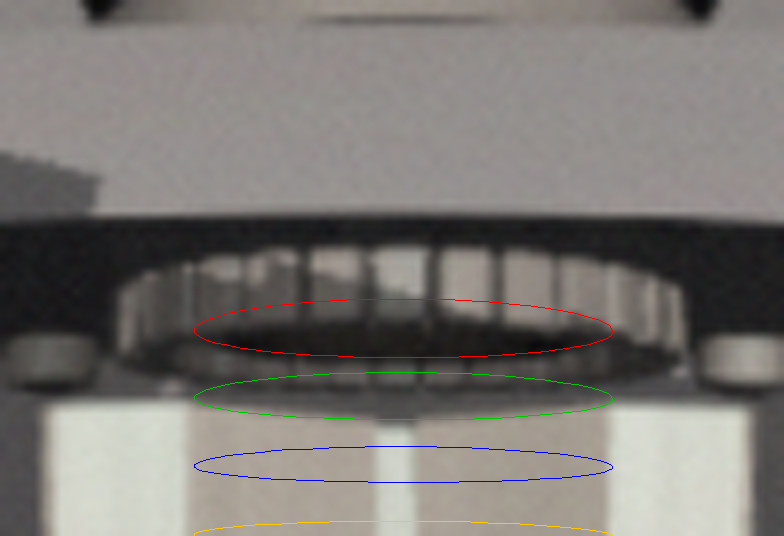

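The dark rubber face, spanning (195–610, about 318–360), lies just below the 3 mm circle, so the ring is about 4–5 mm proud. That puts ring contact at about TCP bench x = -58 mm. I'll start the push gently.

Call:
{"method": "arm_command", "body": {
  "motion": [
    [[0.1,0,0,0,1],[0.15,0,0,0,1],[0.15,0,0,0,1],[0.15,0,0,0,1],[0.15,0,0,0,1],[0.15,0,0,0,1],[0.1,0,0,0,1],[0.1,0,0,0,1],[0.1,0,0,0,1],[0.1,0,0,0,1]]
  ]
}}

```text
clock: 15.35
ee_pos: [0.4563, 0.0332, 0.0398]
tcp_rot: [-0.0, 0.991, 0.137, -0.0]
contact_force: [-1.5, 0.0, -0.5]
grip_width: -0.0002
```

Call:
{"method": "arm_command", "body": {
  "motion": [
    [[0.1,0,0,0,1],[0.1,0,0,0,1],[0.15,0,0,0,1],[0.15,0,0,0,1],[0.15,0,0,0,1],[0.15,0,0,0,1],[0.15,0,0,0,1],[0.15,0,0,0,1],[0.15,0,0,0,1],[0.15,0,0,0,1]]
  ]
}}

```text
clock: 16.35
ee_pos: [0.4699, 0.037, 0.0398]
tcp_rot: [-0.0, 0.991, 0.137, 0.0]
contact_force: [-0.5, -0.2, -0.6]
grip_width: -0.0001
```

```bash
python3 - <<'E'
from h import *
from workcell import readout
bench(readout.read_state())
E
```

```text
bench x,y,z mm [-99.12   0.25  39.84] Fx,Fy,Fz [-0.48 -0.03 -0.58]
```

Call:
{"method": "arm_command", "body": {
  "motion": [
    [[0.2,0,0,0,1],[0.2,0,0,0,1],[0.2,0,0,0,1],[0.2,0,0,0,1],[0.2,0,0,0,1],[0.2,0,0,0,1],[0.2,0,0,0,1],[0.2,0,0,0,1],[0.2,0,0,0,1],[0.2,0,0,0,1]]
  ]
}}

```text
clock: 17.35
ee_pos: [0.4889, 0.0424, 0.0398]
tcp_rot: [-0.0, 0.991, 0.137, -0.0]
contact_force: [-2.4, -0.6, 1.1]
grip_width: -0.0001
```

Call:
{"method": "arm_command", "body": {
  "motion": [
    [[0.1,0,0,0,1],[0.1,0,0,0,1],[0.1,0,0,0,1],[0.1,0,0,0,1],[0.1,0,0,0,1],[0.1,0,0,0,1],[0.1,0,0,0,1],[0.1,0,0,0,1],[0.1,0,0,0,1],[0.1,0,0,0,1]]
  ]
}}

```text
clock: 18.35
ee_pos: [0.4987, 0.0452, 0.0398]
tcp_rot: [-0.0, 0.991, 0.137, 0.0]
contact_force: [-1.5, 0.1, 0.5]
grip_width: 0.0
```

```bash
python3 - <<'E'
from h import *
from workcell import readout
bench(readout.read_state())
E
```

```text
bench x,y,z mm [-69.14   0.31  39.83] Fx,Fy,Fz [-1.42  0.49  0.53]
```

Call:
{"method": "arm_command", "body": {
  "motion": [
    [[0.06,0,0,0,1],[0.06,0,0,0,1],[0.06,0,0,0,1],[0.06,0,0,0,1],[0.06,0,0,0,1],[0.06,0,0,0,1],[0.06,0,0,0,1],[0.06,0,0,0,1],[0.06,0,0,0,1],[0.06,0,0,0,1]]
  ]
}}

```text
clock: 19.35
ee_pos: [0.5045, 0.0468, 0.0398]
tcp_rot: [-0.0, 0.991, 0.137, 0.0]
contact_force: [-1.3, -0.4, -0.4]
grip_width: -0.0002
```

Call:
{"method": "arm_command", "body": {
  "motion": [
    [[0.02,0,0,0,1],[0.02,0,0,0,1],[0.02,0,0,0,1],[0.02,0,0,0,1],[0.02,0,0,0,1],[0.02,0,0,0,1],[0.02,0,0,0,1],[0.02,0,0,0,1],[0,0,0,0,1],[0,0,0,0,1]]
  ]
}}

```text
clock: 20.35
ee_pos: [0.506, 0.0472, 0.0398]
tcp_rot: [-0.0, 0.991, 0.137, 0.0]
contact_force: [-1.2, -1.0, -0.2]
grip_width: 0.0001
```

```bash
python3 - <<'E'
from h import *
from workcell import readout
bench(readout.read_state())
E
```

```text
bench x,y,z mm [-61.6    0.33  39.83] Fx,Fy,Fz [-1.43 -0.63 -0.22]
```

Still only sliding friction, about 1.4 N. I'll continue in roughly 1 mm calls.

Call:
{"method": "arm_command", "body": {
  "motion": [
    [[0.02,0,0,0,1],[0.02,0,0,0,1],[0.02,0,0,0,1],[0.02,0,0,0,1],[0.02,0,0,0,1],[0.02,0,0,0,1],[0,0,0,0,1],[0,0,0,0,1],[0,0,0,0,1],[0,0,0,0,1]]
  ]
}}

```text
clock: 21.35
ee_pos: [0.5071, 0.0475, 0.0398]
tcp_rot: [-0.0, 0.991, 0.137, 0.0]
contact_force: [-1.0, -0.8, -0.5]
grip_width: -0.0001
```

Call:
{"method": "arm_command", "body": {
  "motion": [
    [[0.02,0,0,0,1],[0.02,0,0,0,1],[0.02,0,0,0,1],[0.02,0,0,0,1],[0.02,0,0,0,1],[0.02,0,0,0,1],[0,0,0,0,1],[0,0,0,0,1],[0,0,0,0,1],[0,0,0,0,1]]
  ]
}}

```text
clock: 22.35
ee_pos: [0.5083, 0.0478, 0.0398]
tcp_rot: [-0.0, 0.991, 0.137, 0.0]
contact_force: [-1.0, -1.1, 0.3]
grip_width: 0.0
```

Call:
{"method": "arm_command", "body": {
  "motion": [
    [[0.02,0,0,0,1],[0.02,0,0,0,1],[0.02,0,0,0,1],[0.02,0,0,0,1],[0.02,0,0,0,1],[0,0,0,0,1],[0,0,0,0,1],[0,0,0,0,1],[0,0,0,0,1],[0,0,0,0,1]]
  ]
}}

```text
clock: 23.35
ee_pos: [0.5093, 0.0481, 0.0398]
tcp_rot: [-0.0, 0.991, 0.137, 0.0]
contact_force: [-1.5, 1.0, -0.3]
grip_width: 0.0
```

Call:
{"method": "arm_command", "body": {
  "motion": [
    [[0.02,0,0,0,1],[0.02,0,0,0,1],[0.02,0,0,0,1],[0.02,0,0,0,1],[0.02,0,0,0,1],[0,0,0,0,1],[0,0,0,0,1],[0,0,0,0,1],[0,0,0,0,1],[0,0,0,0,1]]
  ]
}}

```text
clock: 24.35
ee_pos: [0.5102, 0.0484, 0.0398]
tcp_rot: [-0.0, 0.991, 0.137, 0.0]
contact_force: [-0.6, -0.3, -0.6]
grip_width: -0.0002
```

Call:
{"method": "arm_command", "body": {
  "motion": [
    [[0.02,0,0,0,1],[0.02,0,0,0,1],[0.02,0,0,0,1],[0.02,0,0,0,1],[0.02,0,0,0,1],[0,0,0,0,1],[0,0,0,0,1],[0,0,0,0,1],[0,0,0,0,1],[0,0,0,0,1]]
  ]
}}

```text
clock: 25.35
ee_pos: [0.5111, 0.0486, 0.0398]
tcp_rot: [-0.0, 0.991, 0.137, -0.0]
contact_force: [-2.9, 0.2, 0.3]
grip_width: 0.0002
```

```bash
python3 - <<'E'
from h import *
s,T,im=snap("w6");bench(s);p=cv2.resize(im["pixels"][:,:,::-1],(800,600),interpolation=cv2.INTER_CUBIC)
for q in wproj(im,T,[B(-.045,0,.044),B(-.0456-.006+.006,.0125,.044),B(.023,.027,.036),B(.023,-.027,.036)]): cv2.circle(p,tuple(int(x) for x in (q+.5)*1.5625),2,(0,0,255),-1)
cv2.imwrite("pics/w6.png",p)
E
```

```text
25.35 [0.5111 0.0486 0.0398] yaw 0.274825470080756 F [-2.89  0.2   0.25] M [-0.146  0.567 -0.039] g 0.00019699450614339502
bench x,y,z mm [-56.32   0.31  39.8 ] Fx,Fy,Fz [-2.73  0.97  0.25]
```

View pics/w6.png

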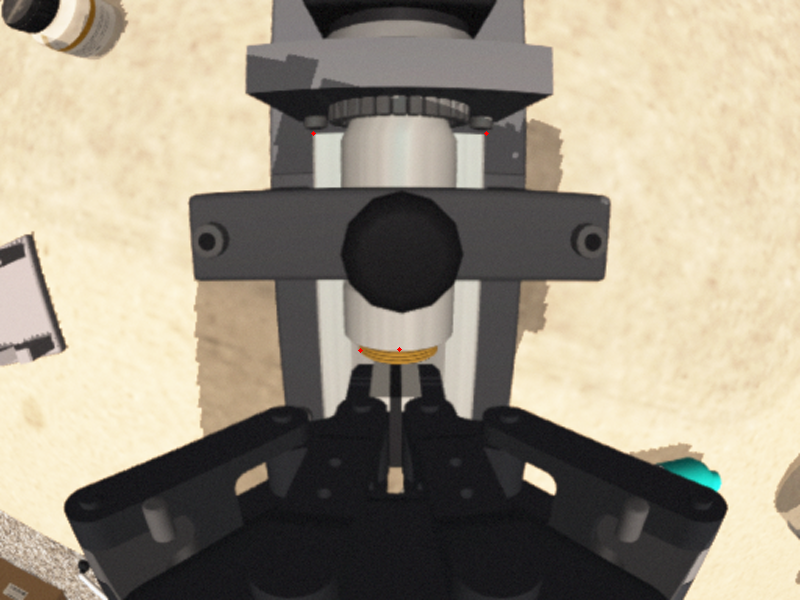

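The shoulder has met the ring at (400,118) and the fingers bear on the brass tail at (400,360). The barrel is square between the block edges. Force is starting to rise (2.7 N, moment 0.57 N m). I'll continue in 0.3–0.5 mm steps, logging the moment as a quieter gauge.

Call:
{"method": "arm_command", "body": {
  "motion": [
    [[0.01,0,0,0,1],[0.01,0,0,0,1],[0.01,0,0,0,1],[0.01,0,0,0,1],[0.01,0,0,0,1],[0,0,0,0,1],[0,0,0,0,1],[0,0,0,0,1],[0,0,0,0,1],[0,0,0,0,1]]
  ]
}}

```text
clock: 26.4
ee_pos: [0.5115, 0.0488, 0.0398]
tcp_rot: [-0.0, 0.991, 0.137, -0.0]
contact_force: [-4.7, -0.7, 1.6]
grip_width: 0.0002
```

```bash
cat >f.py <<'E'
from h import *
from workcell import readout,vision
for i in range(3):
    s=readout.read_state();bench(s);print("M perp",np.round(s["moment"]@n,3))
    if i<2: vision.get_image("wrist")
print(s["clock"])
E
python3 f.py
```

```text
bench x,y,z mm [-55.92   0.31  39.8 ] Fx,Fy,Fz [-4.71  0.62  1.6 ]
M perp 1.07
bench x,y,z mm [-55.93   0.32  39.81] Fx,Fy,Fz [-5.28  0.63  1.19]
M perp 1.039
bench x,y,z mm [-55.94   0.31  39.79] Fx,Fy,Fz [-5.34  0.33  1.2 ]
M perp 1.069
26.5
```

Call:
{"method": "arm_command", "body": {
  "motion": [
    [[0.01,0,0,0,1],[0.01,0,0,0,1],[0.01,0,0,0,1],[0.01,0,0,0,1],[0.01,0,0,0,1],[0.01,0,0,0,1],[0,0,0,0,1],[0,0,0,0,1],[0,0,0,0,1],[0,0,0,0,1]]
  ]
}}

```text
clock: 27.5
ee_pos: [0.5117, 0.0488, 0.0398]
tcp_rot: [-0.0, 0.991, 0.137, -0.001]
contact_force: [-6.4, -2.6, 2.8]
grip_width: -0.0002
```

```bash
python3 f.py
```

```text
bench x,y,z mm [-55.64   0.32  39.78] Fx,Fy,Fz [-6.83 -0.83  2.8 ]
M perp 1.464
bench x,y,z mm [-55.64   0.29  39.78] Fx,Fy,Fz [-6.72  0.55  1.15]
M perp 1.409
bench x,y,z mm [-55.66   0.32  39.76] Fx,Fy,Fz [-5.96  0.74  0.96]
M perp 1.421
27.6
```

Call:
{"method": "arm_command", "body": {
  "motion": [
    [[0.015,0,0,0,1],[0.015,0,0,0,1],[0.015,0,0,0,1],[0.015,0,0,0,1],[0.015,0,0,0,1],[0.015,0,0,0,1],[0,0,0,0,1],[0,0,0,0,1],[0,0,0,0,1],[0,0,0,0,1]]
  ]
}}

```text
clock: 28.6
ee_pos: [0.5121, 0.0489, 0.0397]
tcp_rot: [0.0, 0.991, 0.137, -0.001]
contact_force: [-9.3, -2.5, 3.4]
grip_width: 0.0003
```

```bash
python3 f.py
```

```text
bench x,y,z mm [-55.22   0.32  39.74] Fx,Fy,Fz [-9.61  0.15  3.36]
M perp 2.049
bench x,y,z mm [-55.21   0.33  39.71] Fx,Fy,Fz [-10.38  -0.56   3.35]
M perp 1.991
bench x,y,z mm [-55.22   0.33  39.73] Fx,Fy,Fz [-10.38  -0.76   3.46]
M perp 1.927
28.7
```

Total push is about 10 N, and 1.28 mm of ring compression gives about 7.7 N on the ring. I'll hold it, then ease off slowly and back away.

Call:
{"method": "arm_command", "body": {
  "motion": [
    [[0,0,0,0,1],[0,0,0,0,1],[0,0,0,0,1],[0,0,0,0,1],[0,0,0,0,1],[-0.03,0,0,0,1],[-0.03,0,0,0,1],[-0.03,0,0,0,1],[-0.03,0,0,0,1],[-0.03,0,0,0,1]]
  ]
}}

```text
clock: 29.7
ee_pos: [0.5117, 0.0488, 0.0398]
tcp_rot: [-0.0, 0.991, 0.137, 0.0]
contact_force: [-2.1, -1.4, 0.0]
grip_width: 0.0003
```

Call:
{"method": "arm_command", "body": {
  "motion": [
    [[-0.03,0,0,0,1],[-0.03,0,0,0,1],[-0.03,0,0,0,1],[-0.05,0,0,0,1],[-0.1,0,0,0,1],[-0.3,0,0,0,1],[-0.5,0,0,0,1],[-0.8,0,0,0,1],[-1,0,0,0,1],[-1,0,0,0,1]]
  ]
}}

```text
clock: 30.7
ee_pos: [0.4738, 0.0381, 0.0399]
tcp_rot: [-0.0, 0.991, 0.137, -0.0]
contact_force: [0.7, -0.3, -0.0]
grip_width: -0.0002
```

```bash
python3 - <<'E'
from h import *
s,T,im=snap("w7");bench(s);p=cv2.resize(im["pixels"][:,:,::-1],(800,600),interpolation=cv2.INTER_CUBIC)
# expected mount end / barrel rear with shoulder at ring: from final contact TCP -56.3 -> mount_end approx -45.3
for q in wproj(im,T,[B(-.0455,0,.044),B(-.0395,.017,.044),B(-.0395,-.017,.044),B(.023,.027,.036),B(.023,-.027,.036)]): cv2.circle(p,tuple(int(x) for x in (q+.5)*1.5625),2,(0,0,255),-1)
cv2.imwrite("pics/w7.png",p)
E
```

```text
30.7 [0.4738 0.0381 0.0399] yaw 0.2747440786047776 F [ 0.7  -0.25 -0.05] M [-0.055 -0.029  0.051] g -0.0001608728499274251
bench x,y,z mm [-95.09   0.28  39.89] Fx,Fy,Fz [ 0.61 -0.43 -0.05]
```

View pics/w7.png

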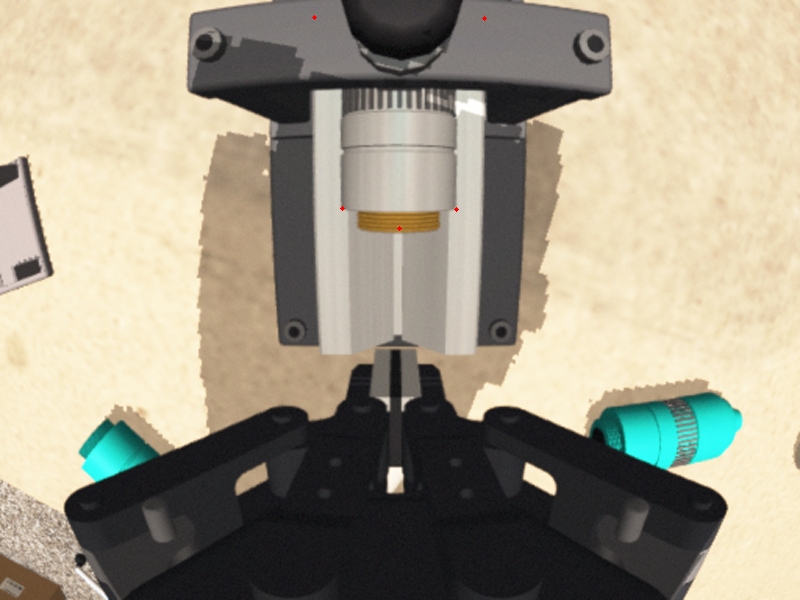

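The barrel lies square in the V: rear rim corners at (342,208) and (456,209) and the tail at (399,228), all on the predicted points. The robot is clear and force readings are near zero, so I'll hand in.

```bash
python3 -c "
from workcell import job;print(job.close_job())"
```

```text
the job is handed in; nothing more can be done
None
```

The objective is lying square in the V-block with its shoulder on the stop ring. I handed the job in at about 31 s, with no verdict reported.

- **Laying down:** I gripped it at mid-barrel in the cradle and set it in the groove nose-forward, with the shoulder about 61 mm short of the stop plate. I then let go and pushed on the brass tail with closed fingers.
- **Finding the ring:** Sliding under the roller took about 1–2.5 N. The shoulder met the ring with the ring standing about 3–4 mm proud of the plate.
- **Bedding in:** I pressed in steps to about 10 N total push. The ring gave 1.28 mm, which at 6 N/mm is about 7.7 N on the ring, with friction taking the rest. I held that for over half a second, then eased off slowly.
- **Last checks:** The final picture shows the tail and rear rim where they should be, and the gripper clear of everything with force readings near zero. I could not read the ring force after letting go. The shoulder should still bear on the ring, because the roller's friction keeps part of the compression.

No check failed. Single force readings scattered by about 1 N, so I also used the moment and the ring's compression to judge the press.

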